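# Tamp the pumice bed of an annealing pan level and lay the soldering tile on it

## Task

Get the annealing pan ready for soldering: with the wooden-handled tamper, press the pumice lumps that ride on the others down among them until all nine lie in one level layer on the pan's floor. Then stand the tamper upright on the bench clear of the pan, and lay the soldering tile on the bed in the middle of the pan, level and inside the rim; set it down, do not drop it. Do not knock the jar, the spirit lamp or the punch block.

Things in the scene. Friction and masses are not known exactly. Their poses are not given: they have to be found in the camera images.
- pan_floor (a point): Annealing pan: a round dark steel dish with a bright rolled rim on a low grey foot, fixed to the bench. This point is the centre of its inner floor, 18 mm above the bench; z up. Inner radius 59 mm at the floor, 62 mm at the rim; the rim's top is 36 mm above the floor (54 mm above the bench); outer radius 68 mm. Nine pumice lumps lie in it, three of them riding on the other six.
- tamper_grip (a point): Tamper, standing upright on the bench: a flat round steel foot 46 mm across and 10 mm thick, on a turned wooden handle 28 mm in diameter; 108 mm tall in all, about 0.2 kg. This point is on the handle's axis at a good grip height, 74 mm above the underside of the foot; the 28 mm part of the handle reaches from 50 to 92 mm above the underside. z points up along the handle.
- tile_c (a point): Soldering tile: cream honeycomb ceramic block, 52 x 84 x 16 mm (its x, y, z), about 0.09 kg, lying flat on the bench. This point is its centre, 8 mm above its underside. It and the tamper lie on the two sides of the pan; which is on which side varies. Any turn of it about the vertical is right in the pan.
- lump_1_c (a point): Centre of a pale grey pumice lump, one of nine alike, about 31 x 30 x 28 mm, 14 g. On the pan's floor its centre is 14 to 17 mm above the floor; riding on others, 22 to 40 mm.
- lump_2_c (a point): Another lump, like lump_1. Lumps are hard and rough: a press of 10 to 20 N with the tamper wedges a riding lump some way down between its neighbours, which slide apart; it may take several presses, and shifting the tamper a little helps with a stubborn one. Levelled tops lie 28 to 33 mm above the floor.
- lump_3_c (a point): Centre of another pumice lump, like lump_1.
- lump_4_c (a point): Centre of another pumice lump, like lump_1.
- lump_5_c (a point): Centre of another pumice lump, like lump_1.
- lump_6_c (a point): Centre of another pumice lump, like lump_1.
- lump_7_c (a point): Centre of another pumice lump, like lump_1.
- lump_8_c (a point): Centre of another pumice lump, like lump_1.
- lump_9_c (a point): Centre of another pumice lump, like lump_1.
- spirit_lamp_c (a point): Bystander, loose: round brass spirit lamp, 72 mm across, 71 mm high, at the front right; point on its axis 30 mm above the bench.
- punch_block: Bystander, fixed: wooden block 50 x 120 mm and 45 mm high with steel punches standing in it to 97 mm, at the right edge of the bench; origin under its centre, long side along its y.
- paste_jar: Bystander, fixed: white and red jar with a blue cap, 68 mm across, 90 mm high, at the front left; origin under its centre.

How it is judged:
By the outcome, as a careful person would: the job done as asked, in the order asked, and still so for the second after the job is handed in, with the robot touching nothing.
It also fails if it takes over 64 s, if anything falls off the work surface, if the arm or the gripper's body presses on something with over 40 N, if the wrist force passes 120 N, or if a joint passes its speed limit or range.

## Robot

A 6-joint arm with a two-finger parallel gripper is mounted at the origin on a cart in front of the work surface, level with it; the furniture and walls round the work are solid. World frame = base frame: x ahead of the robot, y to its left, z up, the work surface at z = 0. Lengths are in m, angles in rad, forces in N, time in s.
With the tool pointing down it reaches from about 0.25 to 0.725 m from the base axis. Payload 9.7 kg.
Tool frame: the origin (TCP) lies midway between the tips of the shut fingers; the grasp point (between the pads) lies 19 mm behind it; y points along the fingers, x is the direction in which the jaws open and shut, and the axes are right-handed (so a half turn about y gives the same grasp; the last joint's range is limited). The gripper opens to 85 mm and grips with 20 to 120 N. Pads are 22 mm wide; open, the fingers measure 114 mm over their backs; the gripper's body (76 mm by 85 mm) begins 54 mm behind the grasp point. The pads swing forward as they close: fully open they stand 13 mm farther back than shut.
Start: joints at [-1.236, 0.087, 0.176, 1.66, 0, 1.571], TCP at [0.181, -0.519, 0.231] pointing down, gripper open.
Joint ranges: [-3.13, 3.13], [-0.85, 1.81], [-1.15, 1.24], [-2.2, 2.28], [-1.44, 1.52], [-3.14, 3.14]. Speed limits (rad/s): [2.22, 2.22, 2.57, 3.14, 3.14, 3.14].

## Interface

Orientations are given as a 3x3 rotation matrix whose columns are the frame's x, y, z axes.
In Python, from plant import arm gives the robot as it stands. The module is installed in compiled form; this text tells all that it offers.
- The arm moves only by the tool arm_command, never from a script. Its argument "commands" is one flat list of numbers, 5 for each row, row after row: the shift along the world's x, y, z in m, then the turn about the world's z in degrees, then the opening, from 0 (shut) to 1 (fully open). In form: [x, y, z, twist, gripper, x, y, z, twist, gripper, ...]. A call has 1 to 12 rows; each row is the pose to reach, as a shift and turn from the pose commanded when the call began; what a row does not reach only later rows make up. A row lasts 1/10 s, in which the tool goes at most 50 mm and 8.59 degrees, less where a joint would pass 70% of its speed; a pose out of reach is approached as far as the arm can. A call with a gripper value outside its range is refused whole. The fingers move at their own pace and stop on an object; the grip force is fixed at half the most. Time passes only in rows, so rows that repeat a pose let the fingers close. It gives the time, the measured TCP pose, the force and the opening at its end, in the units of the state.
- arm.state(): the state, without advancing time (a new reading comes with each control period).
- arm.camera(name): name is "scene" or "top" or "wrist"; returns a dict with "color" (400x640x3 uint8, blue, green, red), "vfov" (degrees; the focal length in pixels is half the picture's height over the tangent of half this angle, whatever the lens; pixels are square), "cx", "cy" (the principal point, pixels), "R" (3x3) and "t" (3): a world point X has camera coordinates R X + t; the wrist camera has in their place "T_tool_cam" (4x4, takes a point from camera to tool coordinates, whose origin is the TCP and whose axes are the tool frame's). Camera axes: x right, y down, z forward; pixel columns grow to the right and rows downward; lengths in m; the calibration is good to about 2 mm. A picture is of the moment at which its call begins: read the wrist's pose just before it. There is no depth.
- arm.close_job(): hands the job in, once; it reports no verdict.
The state is a dict: "time_s": time; "q": joint angles; "joint_vel": joint speeds; "effort": joint torques, N m; "position": TCP position; "tcp_rot": TCP orientation; "contact_force": force on the tool from outside, world axes, zero at the start; "ft_torque": the same for the moment, N m; "opening": finger opening in m.
Only numpy, scipy, OpenCV 4.12 (cv2) and the standard library are available. Lean on these libraries where they do the work, as an engineer would, in place of code of your own. Each camera call takes 0.05 s, during which the arm holds its last target.

## Working session

There is one attempt and no reset: what is moved stays moved. The work goes in short steps, Python scripts to look and compute and a tool call to move; the robot and the scene stay as the last step left them, time stands still between calls to the robot, and variables do not carry over. Pictures are saved under pics/ and viewed, and the job is handed in when it is done.

Besides the shell and the picture viewer there is one more tool, called after "Call:" by a JSON object that holds its "api" and its "payload". arm_command: Moves the arm, as the interface text tells. Its arguments: {"type":"object","properties":{"commands":{"type":"array","items":{"type":"number"}}},"required":["commands"]}

```bash
mkdir -p pics
cat > h.py <<'E'
import numpy as np, cv2
from plant import arm
def snap(name,fn):
    s=arm.state(); c=arm.camera(name); cv2.imwrite('pics/'+fn+'.png',c['color'])
    f=200/np.tan(np.radians(c['vfov'])/2)
    if name=='wrist':
        T=np.array(c['T_tool_cam']); Rt=np.array(s['tcp_rot']); 
        Rw=Rt@T[:3,:3]; o=Rt@T[:3,3]+np.array(s['position'])
    else:
        R=np.array(c['R']); Rw=R.T; o=-R.T@np.array(c['t'])
    np.savez('pics/'+fn+'.npz',f=f,cx=c['cx'],cy=c['cy'],Rw=Rw,o=o)
    return c['color']
def ray(fn,u,v):
    d=np.load('pics/'+fn+'.npz'); r=d['Rw']@np.array([(u-d['cx'])/d['f'],(v-d['cy'])/d['f'],1]); return d['o'],r
def pl(fn,u,v,z):
    o,r=ray(fn,u,v); return o+r*(z-o[2])/r[2]
def proj(fn,X):
    d=np.load('pics/'+fn+'.npz'); p=d['Rw'].T@(np.array(X)-d['o']); return d['f']*p[0]/p[2]+d['cx'],d['f']*p[1]/p[2]+d['cy']
def tri(*obs):
    A=np.zeros((3,3));b=np.zeros(3)
    for fn,u,v in obs:
        o,r=ray(fn,u,v); r=r/np.linalg.norm(r); P=np.eye(3)-np.outer(r,r); A+=P;b+=P@o
    return np.linalg.solve(A,b)
E
python3 - <<'E'
from h import *
for n in ('scene','top'):
    snap(n,n+'0'); d=np.load(f'pics/{n}0.npz'); print(n,d['f'],d['o'].round(3),d['Rw'][:,2].round(2))
s=arm.state(); print({k:np.round(v,3).tolist() for k,v in s.items()})
E
```

```text
scene 447.7673044900021 [ 1.117 -0.131  0.896] [-0.61  0.09 -0.79]
top 518.4318697204224 [ 0.349 -0.047  1.386] [ 0.08  0.01 -1.  ]
{'time_s': 0.1, 'q': [-1.236, 0.087, 0.175, 1.66, 0.0, 1.571], 'joint_vel': [-0.0, -0.001, 0.001, -0.0, 0.001, -0.001], 'effort': [-0.0, -52.156, 46.565, 0.016, 0.0, -0.0], 'position': [0.181, -0.519, 0.231], 'tcp_rot': [[0.329, -0.0, 0.944], [-0.944, 0.001, 0.329], [-0.001, -1.0, 0.0]], 'contact_force': [-0.206, 0.147, 0.387], 'ft_torque': [-0.031, 0.009, -0.034], 'opening': 0.085}
```

View pics/scene0.png

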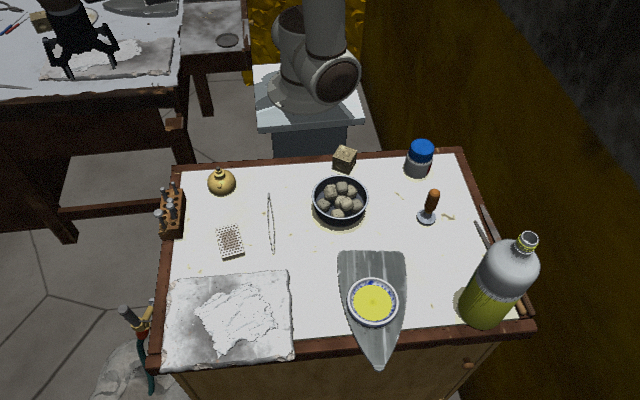

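View pics/top0.png

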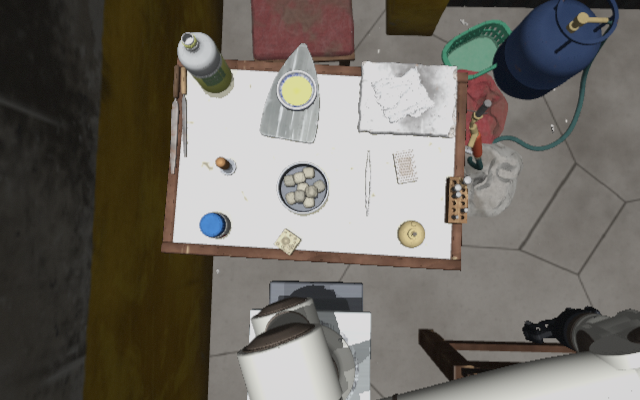

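Run:
```python
from h import *
t=cv2.imread('pics/top0.png'); s=cv2.imread('pics/scene0.png')
cv2.imwrite('pics/topc.png',cv2.resize(t[140:250,190:350],None,fx=5,fy=5,interpolation=2))
cv2.imwrite('pics/sc.png',cv2.resize(s[140:270,300:460],None,fx=5,fy=4.6,interpolation=2)[:600])
cv2.imwrite('pics/tilec.png',np.hstack([cv2.resize(t[135:200,370:430],(390,423),interpolation=2),cv2.resize(s[210:275,200:260],(390,423),interpolation=2)]))
```

```text
(no output)
```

View pics/topc.png

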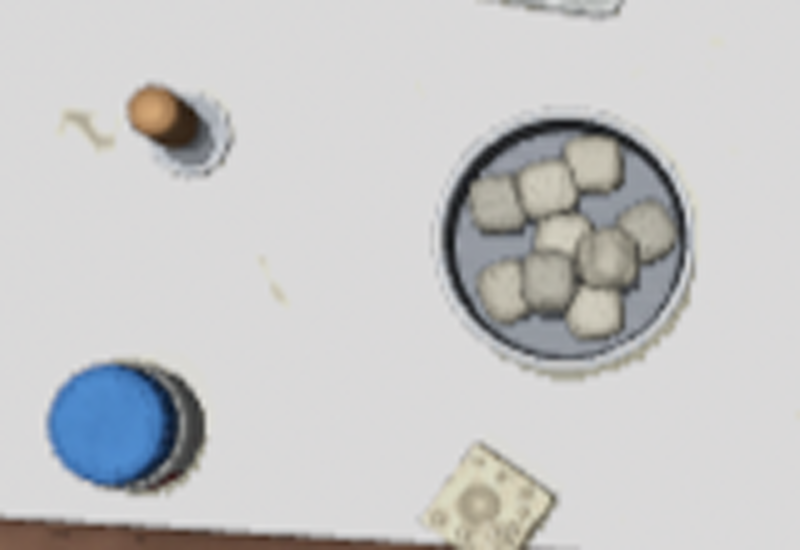

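View pics/sc.png

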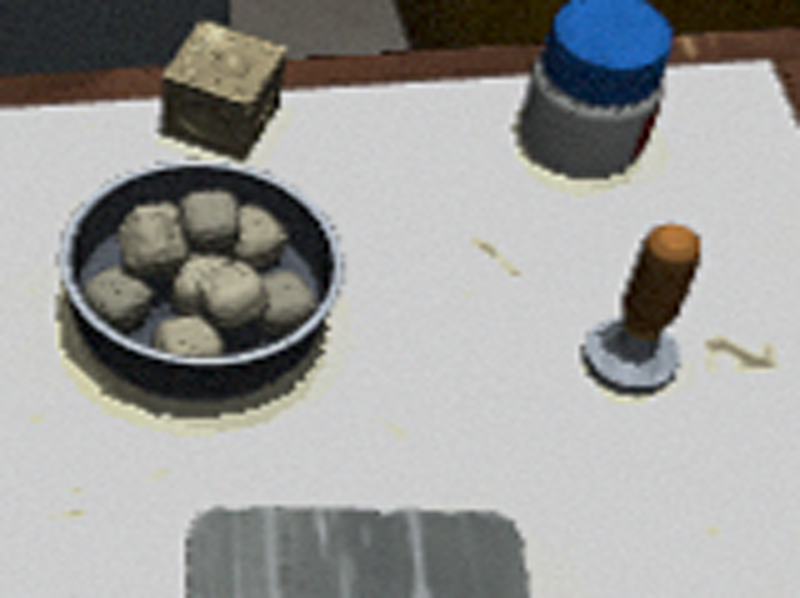

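View pics/tilec.png

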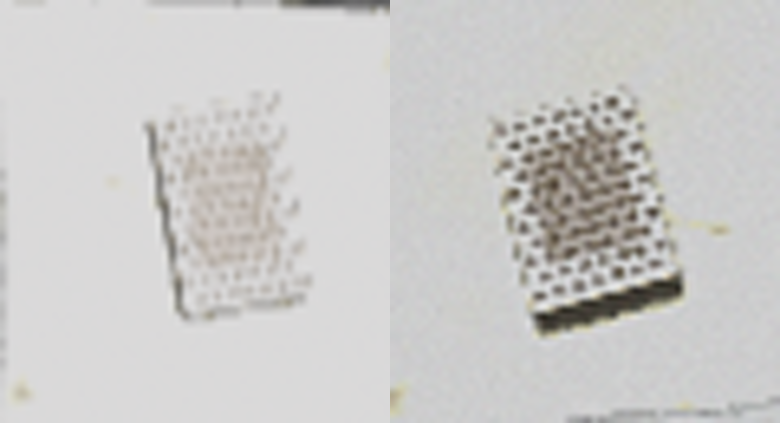

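Run:
```python
from h import *
T=lambda X,Y:(190+X/5,140+Y/5)
S=lambda X,Y:(300+X/5,140+Y/4.6)
print('pan top',pl('top0',*T(567,238),.054),'scene',pl('scene0',*S(201,262),.054))
for e in [(435,238),(696,238),(567,108),(567,370)]: print(' rim',pl('top0',*T(*e),.052).round(4))
print('tamper foot',pl('top0',*T(193,134),.008),pl('scene0',*S(631,354),.010),' head',pl('top0',*T(153,110),.104),pl('scene0',*S(672,243),.104))
# tile corners
Tc=lambda X,Y:(370+X/6.5,135+Y/6.5); Sc=lambda X,Y:(200+(X-390)/6.5,210+Y/6.5)
P=[pl('top0',*Tc(*p),.016) for p in [(150,122),(182,318),(308,296),(276,94)]]
print('tile top',np.round(P,4).tolist(),np.mean(P,0))
P=[pl('scene0',*Sc(*p),.016) for p in [(492,112),(536,314),(682,272),(634,85)]]
print('tile sc',np.round(P,4).tolist(),np.mean(P,0))
L={'A':((495,203),(285,300)),'B':((548,188),(232,290)),'C':((595,162),(188,338))}
for k,(a,b) in L.items(): print(k,tri(('top0',*T(*a)),('scene0',*S(*b))).round(3))
for n,a in dict(A=(495,203),B=(548,188),C=(595,162),D=(560,237),E=(648,230),F=(607,258),G=(548,280),H=(505,290),I=(596,312)).items(): print(n,pl('top0',*T(*a),.045).round(4)[:2])
print('jar',pl('top0',*T(110,425),.09),'lamp',pl('top0',411,233,.06),'cube',pl('top0',*T(490,500),.03))
```

```text
pan top [0.47022684 0.02337323 0.054     ] scene [0.47445382 0.02220066 0.054     ]
 rim [0.469  0.0918 0.052 ]
 rim [ 0.4718 -0.0432  0.052 ]
 rim [0.5382 0.0252 0.052 ]
 rim [0.4022 0.0218 0.052 ]
tamper foot [0.52633945 0.22801138 0.008     ] [0.52932989 0.22704889 0.01      ]  head [0.52568525 0.22936073 0.104     ] [0.52913228 0.22680106 0.104     ]
tile top [[0.5691, -0.2114, 0.016], [0.4886, -0.2253, 0.016], [0.4987, -0.2765, 0.016], [0.5817, -0.2629, 0.016]] [ 0.53449967 -0.24399754  0.016     ]
tile sc [[0.496, -0.278, 0.016], [0.5829, -0.2631, 0.016], [0.5728, -0.2125, 0.016], [0.4909, -0.2266, 0.016]] [ 0.53565771 -0.24504136  0.016     ]
A [0.49  0.062 0.034]
B [0.496 0.033 0.056]
C [0.512 0.01  0.04 ]
A [0.4886 0.0618]
B [0.497  0.0344]
C [0.5111 0.0102]
D [0.4715 0.0275]
E [ 0.4761 -0.0182]
F [0.461  0.0028]
G [0.449  0.0332]
H [0.4433 0.0554]
I [0.4328 0.0079]
jar [0.36837153 0.24781954 0.09      ] lamp [ 0.3593129  -0.25370469  0.06      ] cube [0.33449013 0.06137672 0.03      ]
```

Call:
{"api": "arm_command", "payload": {"commands": [0.1,0.3,0.0,20,1,0.1,0.3,0.0,20,1,0.1,0.3,0,20,1,0.1,0.3,0,20,1,0.1,0.3,0,20,1,0.1,0.3,0,20,1,0.1,0.3,0,20,1,0.346,0.747,0,40,1,0.346,0.747,0,40,1,0.346,0.747,0,40,1,0.346,0.747,0,40,1,0.346,0.747,0,40,1]}}

```text
time_s: 1.3
position: [0.4017, 0.0017, 0.2313]
tcp_rot: [[0.859, 0.001, 0.512], [-0.512, -0.0, 0.859], [0.0, -1.0, 0.0]]
contact_force: [1.4, -1.8, -0.1]
opening: 0.0854
```

Call:
{"api": "arm_command", "payload": {"commands": [0,0,0,0,1,0,0,0,0,1]}}

```text
time_s: 1.5
position: [0.4012, 0.0007, 0.2307]
tcp_rot: [[0.861, -0.002, 0.509], [-0.509, -0.0, 0.861], [-0.001, -1.0, -0.001]]
contact_force: [0.4, -0.7, 0.4]
opening: 0.0858
```

Run:
```python
from h import *
snap('wrist','w1'); d=np.load('pics/w1.npz'); print(d['f'],d['o'],d['Rw'].round(2).tolist())
```

```text
293.3170141536309 [0.44036859 0.06653095 0.37365024] [[0.86, -0.49, -0.15], [-0.51, -0.82, -0.26], [-0.0, 0.3, -0.96]]
```

View pics/w1.png

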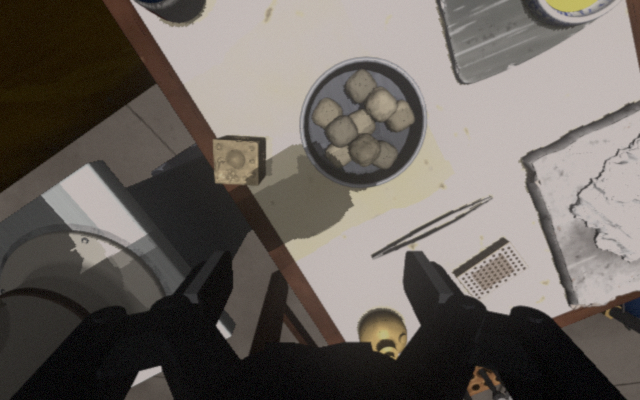

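Call:
{"api": "arm_command", "payload": {"commands": [0.125,0.227,0,0,1,0.125,0.227,0,0,1,0.125,0.227,0,0,1,0.125,0.227,0,0,1,0.125,0.227,0,0,1,0.125,0.227,0,0,1,0.125,0.227,0,0,1,0.125,0.227,0,0,1]}}

```text
time_s: 2.35
position: [0.5262, 0.2246, 0.2316]
tcp_rot: [[0.858, -0.0, 0.514], [-0.514, -0.0, 0.858], [0.0, -1.0, -0.0]]
contact_force: [-0.9, -0.0, 1.1]
opening: 0.0852
```

Run:
```python
from h import *
snap('wrist','w2'); print(proj('w2',(.527,.228,.108)),proj('w2',(.527,.228,.01)),arm.state()['position'])
```

```text
(np.float64(316.41061801586517), np.float64(189.2288318216449)) (np.float64(316.68419594958493), np.float64(168.62535034421003)) [0.52608583 0.22454467 0.23188813]
```

View pics/w2.png

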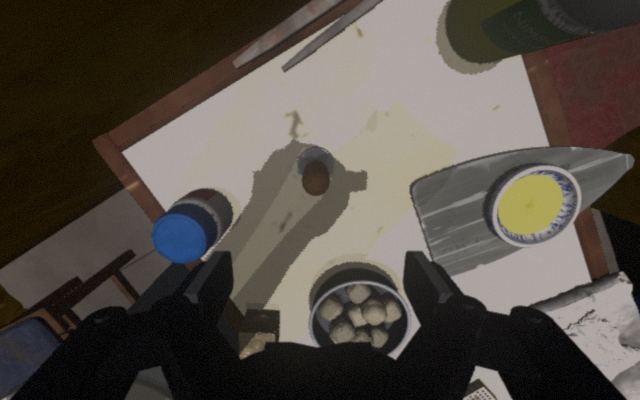

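Run:
```python
from h import *
t=cv2.imread('pics/w2.png'); c=cv2.resize(t[130:220,270:370],None,fx=6,fy=6,interpolation=2)
cv2.imwrite('pics/w2c.png',np.clip(c.astype(float)*1.8,0,255).astype(np.uint8))
```

```text
(no output)
```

View pics/w2c.png

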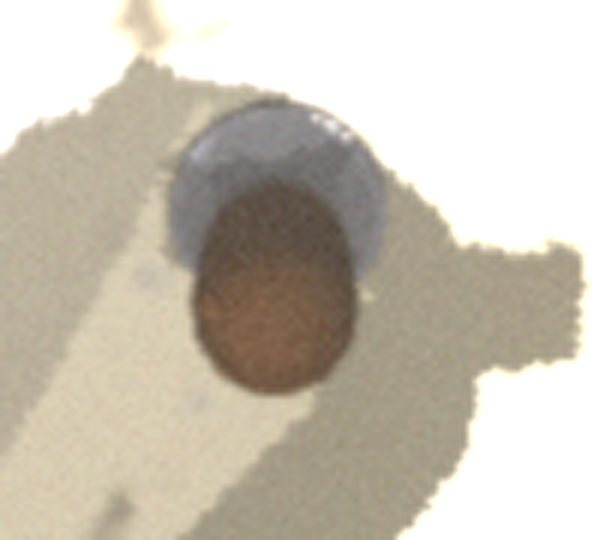

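Run:
```python
from h import *
print(pl('w2',316.3,164.7,.009),pl('w2',315.8,182,.100))
for u,v in [(301,182),(329.5,182),(315.5,195.5)]: print(pl('w2',u,v,.095))
c=cv2.imread('pics/w1.png'); cv2.imwrite('pics/w1c.png',np.clip(cv2.resize(c[50:195,290:435],None,fx=4.1,fy=4.1,interpolation=2)*1.3,0,255).astype(np.uint8))
```

```text
[0.52906055 0.23237869 0.009     ] [0.52905401 0.23261696 0.1       ]
[0.51594297 0.23902152 0.095     ]
[0.53991319 0.22466427 0.095     ]
[0.52101718 0.21988519 0.095     ]
```

View pics/w1c.png

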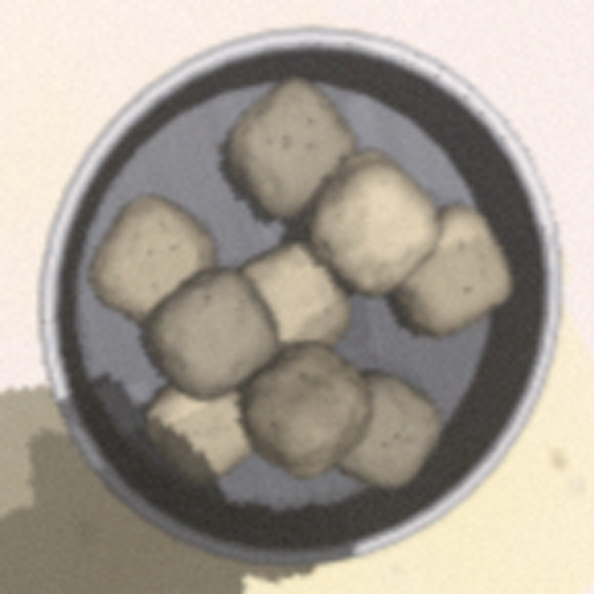

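Call:
{"api": "arm_command", "payload": {"commands": [0.002,0.005,-0.05,0,1,0.002,0.005,-0.1,0,1,0.002,0.005,-0.14,0,1,0.002,0.005,-0.16,0,1,0.002,0.005,-0.175,0,1,0.002,0.005,-0.175,0,1,0.002,0.005,-0.175,0,0,0.002,0.005,-0.175,0,0,0.002,0.005,-0.175,0,0,0.002,0.005,-0.175,0,0,0.002,0.005,-0.175,0,0]}}

```text
time_s: 3.5
position: [0.5286, 0.2319, 0.0573]
tcp_rot: [[0.859, 0.001, 0.512], [-0.512, 0.001, 0.859], [0.001, -1.0, 0.001]]
contact_force: [-1.7, 0.3, 5.5]
opening: 0.0265
```

Call:
{"api": "arm_command", "payload": {"commands": [0,0,0,0,0,0,0,0,0,0]}}

```text
time_s: 3.7
position: [0.5286, 0.2319, 0.0573]
tcp_rot: [[0.859, 0.001, 0.512], [-0.512, 0.001, 0.859], [0.001, -1.0, 0.001]]
contact_force: [-1.4, 0.1, 6.7]
opening: 0.0269
```

Run:
```python
from h import *
T=lambda X,Y:(190+X/5,140+Y/5)
W=lambda X,Y:(290+X/4.1,50+Y/4.1)
L=dict(A=((495,203),(290,140)),B=((548,188),(375,222)),C=((595,162),(455,265)),D=((560,237),(297,295)),E=((648,230),(395,432)),F=((607,258),(307,408)),G=((548,280),(210,332)),H=((505,290),(150,257)),I=((596,312),(205,415)))
for k,(a,b) in L.items(): print(k,tri(('top0',*T(*a)),('w1',*W(*b))).round(3), pl('w1',*W(*b),.05)[:2].round(3))
print('pan',pl('w1',*W(300,295),.054))
```

```text
A [0.491 0.063 0.038] [0.49  0.064]
B [0.498 0.035 0.05 ] [0.5   0.036]
C [0.515 0.012 0.032] [0.513 0.016]
D [0.474 0.028 0.036] [0.474 0.03 ]
E [ 0.479 -0.018  0.041] [ 0.48  -0.015]
F [0.462 0.003 0.05 ] [0.462 0.002]
G [0.449 0.033 0.047] [0.45  0.033]
H [0.446 0.057 0.02 ] [0.446 0.057]
I [0.436 0.009 0.01 ] [0.438 0.015]
pan [0.47417923 0.02981169 0.054     ]
```

Call:
{"api": "arm_command", "payload": {"commands": [0,0,0.05,0,0,0,0,0.1,0,0,0,0,0.1,0,0]}}

```text
time_s: 4.0
position: [0.5305, 0.2326, 0.1634]
tcp_rot: [[0.859, 0.009, 0.512], [-0.512, 0.004, 0.859], [0.006, -1.0, 0.008]]
contact_force: [0.8, 0.1, -2.2]
opening: 0.0265
```

Call:
{"api": "arm_command", "payload": {"commands": [-0.03,-0.193,0,0,0,-0.03,-0.193,0,0,0,-0.03,-0.193,0,0,0,-0.03,-0.193,0,0,0,-0.03,-0.193,0,0,0,-0.03,-0.193,-0.01,0,0,-0.03,-0.193,-0.01,0,0]}}

```text
time_s: 4.7
position: [0.4977, 0.0391, 0.1441]
tcp_rot: [[0.859, -0.003, 0.512], [-0.512, 0.0, 0.859], [-0.002, -1.0, -0.001]]
contact_force: [-0.5, 0.2, -2.4]
opening: 0.0265
```

Run:
```python
from h import *
t=snap('top','t2');print(arm.state()['position'])
cv2.imwrite('pics/t2c.png',cv2.resize(t[140:230,250:360],None,fx=6,fy=6,interpolation=2))
t=snap('scene','s2');
cv2.imwrite('pics/s2c.png',cv2.resize(t[130:240,290:400],None,fx=5,fy=5,interpolation=2))
snap('wrist','w3')
```

```text
[0.49775193 0.03937395 0.14473841]
```

View pics/t2c.png

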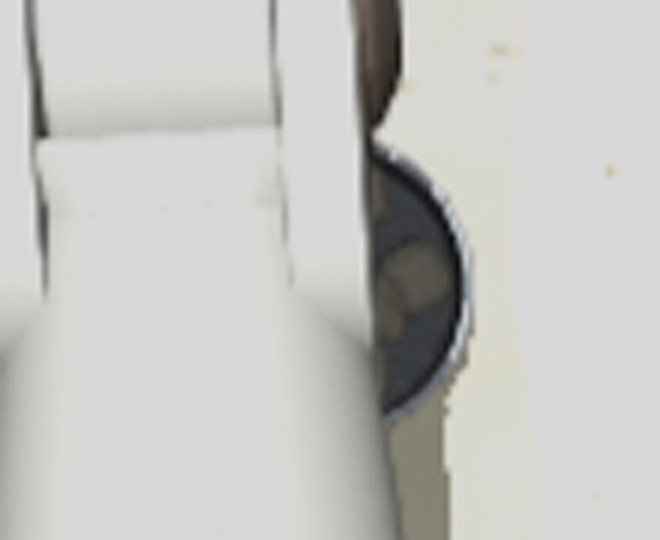

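View pics/s2c.png

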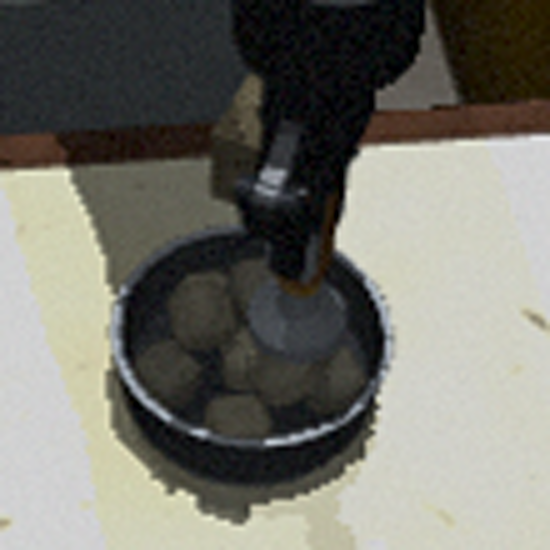

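View pics/w3.png

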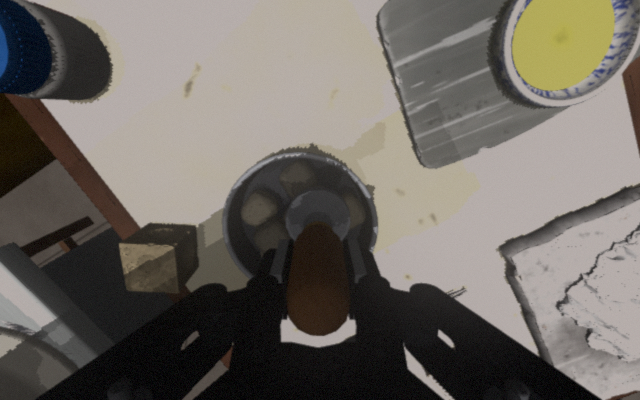

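Run:
```python
from h import *
print(pl('s2',290+297/5,130+318/5,.097), proj('s2',(.498,.035,.05)))
print(pl('w3',317,217,.097), proj('w3',(.498,.035,.05)))
p=pl('s2',290+252/5,130+340/5,.052);print('pan',p)
```

```text
[0.50048222 0.03680075 0.097     ] (np.float64(347.15094965382195), np.float64(205.21684658093548))
[0.49961561 0.04313666 0.097     ] (np.float64(320.40382584956245), np.float64(206.02909295865817))
pan [0.47610699 0.02249977 0.052     ]
```

Call:
{"api": "arm_command", "payload": {"commands": [0,-0.002,-0.01,0,0,0,-0.002,-0.015,0,0,0,-0.002,-0.018,0,0,0,-0.002,-0.021,0,0,0,-0.002,-0.021,0,0]}}

```text
time_s: 5.35
position: [0.4983, 0.0367, 0.1252]
tcp_rot: [[0.859, 0.0, 0.512], [-0.512, 0.0, 0.859], [-0.0, -1.0, 0.0]]
contact_force: [-0.0, 0.3, -1.9]
opening: 0.0268
```

Call:
{"api": "arm_command", "payload": {"commands": [0,0,-0.002,0,0,0,0,-0.004,0,0,0,0,-0.004,0,0]}}

```text
time_s: 5.65
position: [0.499, 0.0371, 0.1228]
tcp_rot: [[0.859, 0.003, 0.512], [-0.512, 0.001, 0.859], [0.002, -1.0, 0.003]]
contact_force: [-1.3, 2.7, 5.1]
opening: 0.0269
```

Call:
{"api": "arm_command", "payload": {"commands": [0,0,-0.002,0,0,0,0,-0.004,0,0,0,0,-0.004,0,0]}}

```text
time_s: 5.95
position: [0.498, 0.0363, 0.1167]
tcp_rot: [[0.859, -0.001, 0.512], [-0.512, -0.0, 0.859], [-0.0, -1.0, -0.001]]
contact_force: [0.1, 0.5, -0.9]
opening: 0.0265
```

Contact then the lump gave way. Continue.

Call:
{"api": "arm_command", "payload": {"commands": [0,0,-0.002,0,0,0,0,-0.004,0,0,0,0,-0.004,0,0]}}

```text
time_s: 6.25
position: [0.4979, 0.0365, 0.1126]
tcp_rot: [[0.859, -0.001, 0.512], [-0.512, 0.0, 0.859], [-0.001, -1.0, -0.0]]
contact_force: [0.4, 0.2, -1.8]
opening: 0.0263
```

Call:
{"api": "arm_command", "payload": {"commands": [0,0,-0.002,0,0,0,0,-0.004,0,0,0,0,-0.004,0,0]}}

```text
time_s: 6.55
position: [0.498, 0.0366, 0.1088]
tcp_rot: [[0.859, -0.001, 0.512], [-0.512, 0.0, 0.859], [-0.001, -1.0, -0.0]]
contact_force: [0.8, -0.2, -2.0]
opening: 0.0267
```

Call:
{"api": "arm_command", "payload": {"commands": [0,0,-0.002,0,0,0,0,-0.004,0,0,0,0,-0.004,0,0]}}

```text
time_s: 6.85
position: [0.4981, 0.0366, 0.1049]
tcp_rot: [[0.859, -0.0, 0.512], [-0.512, -0.0, 0.859], [-0.0, -1.0, -0.0]]
contact_force: [0.6, -0.9, -2.3]
opening: 0.0268
```

```bash
cat >> h.py <<'E'
def look(n):
    a=snap('scene','s'+n)[130:230,290:400]; b=snap('wrist','w'+n)[120:290,200:400]
    b=np.clip(b.astype(float)*1.8,0,255).astype(np.uint8)
    a=cv2.resize(a,(396,360),interpolation=2); b=cv2.resize(b,(400,340),interpolation=2)
    im=np.zeros((360,796,3),np.uint8); im[:360,:396]=a; im[:340,396:]=b; cv2.imwrite('pics/l'+n+'.png',im)
E
python3 -c "
from h import *
look('4')"
```

```text
(no output)
```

View pics/l4.png

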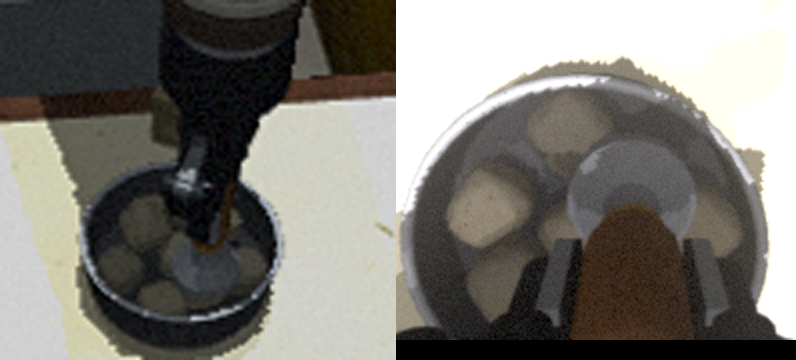

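Call:
{"api": "arm_command", "payload": {"commands": [0,0,0.04,0,0,-0.035,-0.031,0.04,0,0,-0.035,-0.031,0.04,0,0,-0.035,-0.031,0.04,0,0]}}

```text
time_s: 7.35
position: [0.4631, 0.0052, 0.1457]
tcp_rot: [[0.858, 0.001, 0.513], [-0.513, 0.0, 0.858], [0.001, -1.0, 0.001]]
contact_force: [0.1, 0.6, -2.3]
opening: 0.0266
```

```bash
python3 -c "
from h import *
look('5')"
```

```text
(no output)
```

View pics/l5.png

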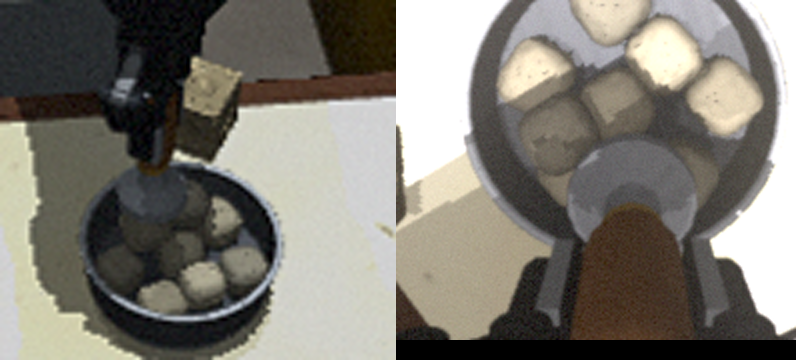

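Call:
{"api": "arm_command", "payload": {"commands": [0,0,-0.01,0,0,0,0,-0.016,0,0,0,0,-0.02,0,0,0,0,-0.022,0,0,0,0,-0.022,0,0]}}

```text
time_s: 7.95
position: [0.4631, 0.0058, 0.1224]
tcp_rot: [[0.859, -0.001, 0.512], [-0.512, -0.0, 0.859], [-0.001, -1.0, -0.001]]
contact_force: [0.1, -0.1, -2.8]
opening: 0.0266
```

Call:
{"api": "arm_command", "payload": {"commands": [0,0,-0.002,0,0,0,0,-0.004,0,0,0,0,-0.004,0,0]}}

```text
time_s: 8.25
position: [0.4631, 0.0055, 0.1187]
tcp_rot: [[0.859, -0.001, 0.512], [-0.512, -0.0, 0.859], [-0.0, -1.0, -0.001]]
contact_force: [1.0, -1.2, -1.2]
opening: 0.0269
```

Call:
{"api": "arm_command", "payload": {"commands": [0,0,-0.002,0,0,0,0,-0.003,0,0,0,0,-0.003,0,0]}}

```text
time_s: 8.55
position: [0.4635, 0.0052, 0.1166]
tcp_rot: [[0.859, 0.001, 0.513], [-0.513, -0.001, 0.859], [0.001, -1.0, -0.0]]
contact_force: [0.6, -3.4, 2.3]
opening: 0.0265
```

Call:
{"api": "arm_command", "payload": {"commands": [0,0,-0.002,0,0,0,0,-0.003,0,0,0,0,-0.003,0,0]}}

```text
time_s: 8.85
position: [0.4637, 0.0047, 0.114]
tcp_rot: [[0.859, 0.002, 0.513], [-0.513, -0.002, 0.859], [0.002, -1.0, -0.001]]
contact_force: [1.3, -7.5, 4.8]
opening: 0.0269
```

Call:
{"api": "arm_command", "payload": {"commands": [0,0,-0.002,0,0,0,0,-0.003,0,0,0,0,-0.003,0,0]}}

```text
time_s: 9.15
position: [0.4635, 0.0053, 0.11]
tcp_rot: [[0.859, 0.0, 0.512], [-0.512, -0.001, 0.859], [0.001, -1.0, -0.0]]
contact_force: [1.5, -4.8, 0.4]
opening: 0.0268
```

Call:
{"api": "arm_command", "payload": {"commands": [0,0,-0.002,0,0,0,0,-0.003,0,0,0,0,-0.003,0,0]}}

```text
time_s: 9.45
position: [0.4638, 0.0049, 0.1073]
tcp_rot: [[0.859, 0.001, 0.513], [-0.513, -0.002, 0.859], [0.002, -1.0, -0.001]]
contact_force: [3.2, -7.2, 1.3]
opening: 0.0268
```

Call:
{"api": "arm_command", "payload": {"commands": [0,0,-0.002,0,0,0,0,-0.003,0,0,0,0,-0.003,0,0]}}

```text
time_s: 9.75
position: [0.4642, 0.0046, 0.1049]
tcp_rot: [[0.859, 0.002, 0.513], [-0.513, -0.002, 0.859], [0.003, -1.0, -0.001]]
contact_force: [3.1, -8.9, 4.1]
opening: 0.0264
```

Call:
{"api": "arm_command", "payload": {"commands": [0,0,0.04,0,0,0.01,0.03,0.04,0,0,0.04,0.06,0.05,0,0,0.04,0.06,0.05,0,0]}}

```text
time_s: 10.15
position: [0.5052, 0.0687, 0.1538]
tcp_rot: [[0.86, 0.0, 0.51], [-0.51, 0.002, 0.86], [-0.001, -1.0, 0.002]]
contact_force: [0.6, -0.4, -2.9]
opening: 0.0268
```

```bash
python3 -c "
from h import *
look('6')"
```

```text
(no output)
```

View pics/l6.png

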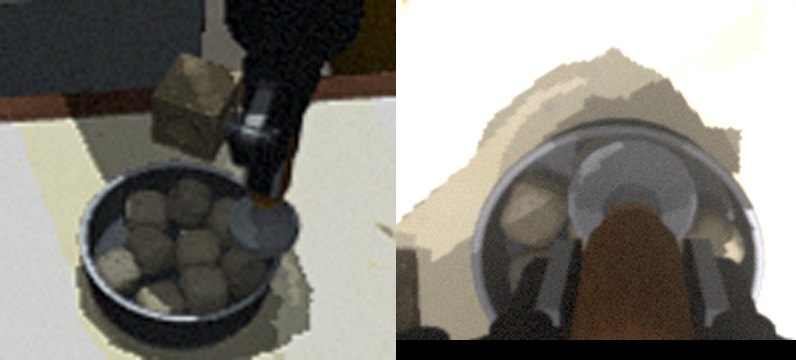

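View pics/w6.png

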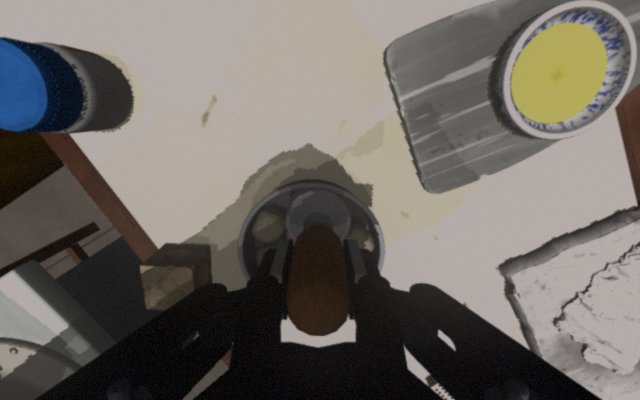

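Call:
{"api": "arm_command", "payload": {"commands": [-0.04,-0.05,0.04,0,0,-0.08,-0.1,0.05,0,0,-0.095,-0.13,0.05,0,0,-0.095,-0.13,0.05,0,0,-0.095,-0.13,0.05,0,0]}}

```text
time_s: 10.75
position: [0.4063, -0.0664, 0.2047]
tcp_rot: [[0.857, 0.001, 0.516], [-0.516, -0.0, 0.857], [0.0, -1.0, 0.0]]
contact_force: [0.3, -0.2, -2.6]
opening: 0.0266
```

```bash
cat >> h.py <<'E'
def look2(n,P=(.472,.0265,.05)):
    a=snap('scene','s'+n)[145:230,300:385]; b=snap('wrist','w'+n)
    u,v=map(int,proj('w'+n,P)); x0,y0=max(u-75,0),max(v-75,0); b=b[y0:y0+150,x0:x0+150]
    b=np.clip(b.astype(float)*1.6,0,255).astype(np.uint8)
    a=np.clip(cv2.resize(a,(397,397),interpolation=2).astype(float)*1.3,0,255); b=cv2.resize(b,None,fx=2.65,fy=2.65,interpolation=2)
    im=np.zeros((398,796,3),np.uint8); im[:397,:397]=a; im[:b.shape[0],397:397+b.shape[1]]=b; cv2.imwrite('pics/l'+n+'.png',im)
    print('wrist crop origin',x0,y0,'x2.65+397; scene origin 300,145 x4.67', np.round(arm.state()['position'],4))
E
python3 -c "
from h import *
look2('7')"
```

```text
wrist crop origin 251 0 x2.65+397; scene origin 300,145 x4.67 [ 0.4076 -0.0648  0.204 ]
```

View pics/l7.png

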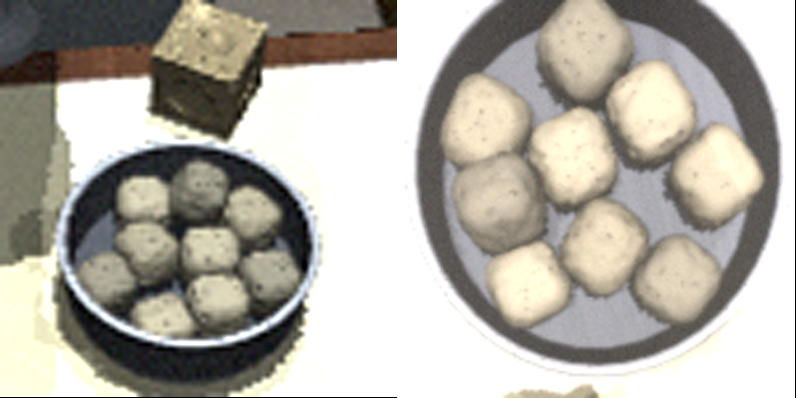

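Run:
```python
from h import *
S=lambda x,y:(300+x/4.67,145+y/4.67); W=lambda x,y:(251+(x-397)/2.65,y/2.65)
for k,a,b in [('G',(200,190),(500,200)),('H',(252,215),(485,120)),('I',(143,200),(530,285)),('F',(147,250),(605,248)),('D',(210,250),(573,158)),('E',(107,278),(678,280)),('B',(217,300),(650,108)),('C',(162,315),(715,173)),('A',(270,277),(587,48))]:
    print(k,pl('s7',*S(*a),.045).round(3)[:2],pl('w7',*W(*b),.045).round(3)[:2],tri(('s7',*S(*a)),('w7',*W(*b))).round(3))
print('pan',pl('s7',*S(188,240),.054),pl('w7',*W(597,178),.054))
```

```text
G [0.434 0.036] [0.439 0.039] [0.439 0.037 0.052]
H [0.454 0.06 ] [0.449 0.064] [0.449 0.063 0.039]
I [0.436 0.005] [0.433 0.009] [0.432 0.008 0.04 ]
F [0.47  0.002] [0.463 0.006] [0.464 0.005 0.037]
D [0.474 0.034] [0.469 0.038] [0.469 0.037 0.039]
E [ 0.485 -0.021] [ 0.481 -0.018] [ 0.481 -0.019  0.04 ]
B [0.506 0.032] [0.5   0.037] [0.501 0.036 0.038]
C [0.511 0.003] [0.51  0.007] [0.51  0.005 0.043]
A [0.495 0.062] [0.491 0.065] [0.491 0.064 0.04 ]
pan [0.47278453 0.02262753 0.054     ] [0.47204942 0.02671824 0.054     ]
```

Call:
{"api": "arm_command", "payload": {"commands": [0.018,0.045,-0.02,0,0,0.035,0.09,-0.05,0,0,0.035,0.101,-0.06,0,0,0.035,0.101,-0.076,0,0,0.035,0.101,-0.08,0,0,0.035,0.101,-0.08,0,0]}}

```text
time_s: 11.45
position: [0.4427, 0.037, 0.1234]
tcp_rot: [[0.859, -0.002, 0.512], [-0.512, 0.0, 0.859], [-0.002, -1.0, -0.001]]
contact_force: [0.2, 0.5, -2.1]
opening: 0.0267
```

Call:
{"api": "arm_command", "payload": {"commands": [0,0,-0.002,0,0,0,0,-0.004,0,0,0,0,-0.004,0,0]}}

```text
time_s: 11.75
position: [0.4436, 0.0363, 0.1209]
tcp_rot: [[0.858, 0.001, 0.513], [-0.513, -0.0, 0.858], [0.001, -1.0, 0.001]]
contact_force: [0.3, -0.3, -1.4]
opening: 0.0266
```

Call:
{"api": "arm_command", "payload": {"commands": [0,0,-0.002,0,0,0,0,-0.003,0,0,0,0,-0.003,0,0]}}

```text
time_s: 12.05
position: [0.4443, 0.0359, 0.119]
tcp_rot: [[0.858, 0.004, 0.513], [-0.513, -0.001, 0.858], [0.004, -1.0, 0.001]]
contact_force: [0.4, -4.5, 9.1]
opening: 0.0268
```

Call:
{"api": "arm_command", "payload": {"commands": [0,0,-0.002,0,0,0,0,-0.003,0,0,0,0,-0.003,0,0]}}

```text
time_s: 12.35
position: [0.4447, 0.0364, 0.1166]
tcp_rot: [[0.859, 0.005, 0.513], [-0.513, 0.0, 0.859], [0.004, -1.0, 0.003]]
contact_force: [0.3, 0.3, 11.0]
opening: 0.0264
```

Call:
{"api": "arm_command", "payload": {"commands": [0,0,-0.002,0,0,0,0,-0.003,0,0,0,0,-0.003,0,0]}}

```text
time_s: 12.65
position: [0.444, 0.0362, 0.1124]
tcp_rot: [[0.859, 0.003, 0.513], [-0.513, -0.0, 0.859], [0.002, -1.0, 0.001]]
contact_force: [1.0, -1.6, 2.7]
opening: 0.0267
```

Call:
{"api": "arm_command", "payload": {"commands": [0,0,-0.002,0,0,0,0,-0.003,0,0,0,0,-0.003,0,0]}}

```text
time_s: 12.95
position: [0.4429, 0.0364, 0.1079]
tcp_rot: [[0.859, -0.001, 0.512], [-0.512, -0.0, 0.859], [-0.001, -1.0, -0.001]]
contact_force: [0.5, -1.6, 0.5]
opening: 0.0266
```

Call:
{"api": "arm_command", "payload": {"commands": [0,0,-0.002,0,0,0,0,-0.003,0,0,0,0,-0.003,0,0]}}

```text
time_s: 13.25
position: [0.4442, 0.0363, 0.1064]
tcp_rot: [[0.859, 0.003, 0.512], [-0.512, -0.001, 0.859], [0.003, -1.0, 0.001]]
contact_force: [0.6, -3.0, 8.7]
opening: 0.0265
```

Call:
{"api": "arm_command", "payload": {"commands": [0,0,0.04,0,0,0,-0.02,0.06,0,0,-0.02,-0.06,0.1,0,0,-0.035,-0.1,0.1,0,0,-0.035,-0.1,0.1,0,0,-0.035,-0.1,0.1,0,0,-0.035,-0.1,0.1,0,0]}}

```text
time_s: 13.95
position: [0.4083, -0.0629, 0.2045]
tcp_rot: [[0.859, -0.001, 0.512], [-0.512, 0.001, 0.859], [-0.001, -1.0, 0.0]]
contact_force: [0.3, 0.3, -2.1]
opening: 0.0269
```

```bash
python3 -c "
from h import *
look2('8')"
```

```text
wrist crop origin 252 0 x2.65+397; scene origin 300,145 x4.67 [ 0.4083 -0.0624  0.2045]
```

View pics/l8.png

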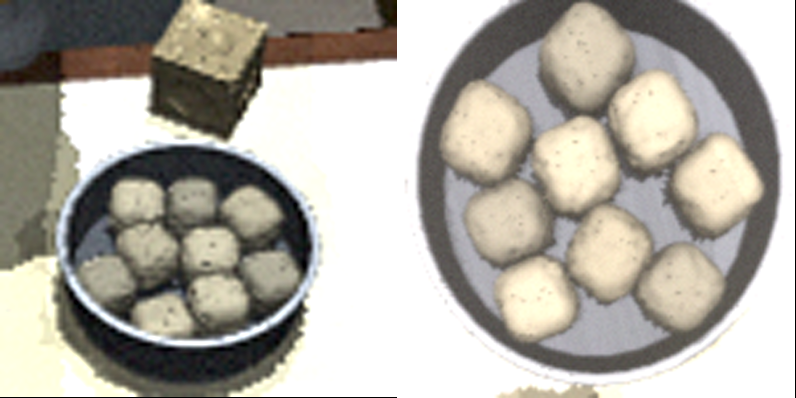

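Run:
```python
from h import *
S=lambda x,y:(300+x/4.67,145+y/4.67); W=lambda x,y:(252+(x-397)/2.65,y/2.65)
for k,a,b in [('G',(192,202),(508,222)),('H',(253,213),(486,131)),('I',(136,203),(536,298)),('F',(147,250),(608,253)),('D',(211,250),(577,166)),('E',(107,280),(680,287)),('B',(218,300),(652,118)),('C',(162,316),(715,185)),('A',(271,277),(587,56))]:
    print(k,tri(('s8',*S(*a)),('w8',*W(*b))).round(3))
```

```text
G [0.439 0.033 0.042]
H [0.448 0.063 0.039]
I [0.433 0.004 0.039]
F [0.465 0.005 0.039]
D [0.47  0.037 0.04 ]
E [ 0.482 -0.019  0.04 ]
B [0.501 0.036 0.039]
C [0.51  0.005 0.042]
A [0.491 0.065 0.04 ]
```

Call:
{"api": "arm_command", "payload": {"commands": [0.018,0.045,-0.02,0,0,0.033,0.09,-0.05,0,0,0.033,0.095,-0.07,0,0,0.033,0.095,-0.09,0,0,0.033,0.095,-0.095,0,0,0.033,0.095,-0.098,0,0,0.033,0.095,-0.1,0,0,0.033,0.095,-0.1,0,0]}}

```text
time_s: 14.85
position: [0.4418, 0.0315, 0.1062]
tcp_rot: [[0.859, 0.002, 0.513], [-0.513, 0.0, 0.859], [0.001, -1.0, 0.001]]
contact_force: [-0.1, 0.6, -1.9]
opening: 0.0267
```

Call:
{"api": "arm_command", "payload": {"commands": [0,0,-0.001,0,0,0,0,-0.002,0,0,0,0,-0.002,0,0]}}

```text
time_s: 15.15
position: [0.4426, 0.0313, 0.1051]
tcp_rot: [[0.859, 0.004, 0.513], [-0.513, 0.0, 0.859], [0.003, -1.0, 0.002]]
contact_force: [1.0, 0.5, 6.2]
opening: 0.0268
```

Call:
{"api": "arm_command", "payload": {"commands": [0,0,0.02,0,0,0.03,-0.015,0.02,0,0,0.055,-0.02,0.02,0,0,0.055,-0.02,0.01,0,0,0.055,-0.02,0.004,0,0,0.055,-0.02,0.001,0,0,0.055,-0.02,0,0,0,0.055,-0.02,0,0,0]}}

```text
time_s: 15.95
position: [0.496, 0.0116, 0.1038]
tcp_rot: [[0.859, 0.001, 0.512], [-0.512, -0.0, 0.859], [0.001, -1.0, 0.0]]
contact_force: [0.3, -0.8, -0.7]
opening: 0.0268
```

Call:
{"api": "arm_command", "payload": {"commands": [0,0,0.05,0,0,0,0.03,0.07,0,0,0.033,0.2,0.07,0,0,0.033,0.2,0.07,0,0,0.033,0.22,0.07,0,0,0.033,0.22,0.07,0,0,0.033,0.22,0.03,0,0,0.033,0.22,-0.01,0,0,0.033,0.22,-0.03,0,0,0.033,0.22,-0.038,0,0,0.033,0.22,-0.042,0,0,0.033,0.22,-0.042,0,0]}}

```text
time_s: 17.15
position: [0.5295, 0.2317, 0.0621]
tcp_rot: [[0.859, 0.001, 0.512], [-0.512, 0.0, 0.859], [0.0, -1.0, 0.001]]
contact_force: [0.3, -0.5, -2.4]
opening: 0.0264
```

Call:
{"api": "arm_command", "payload": {"commands": [0,0,-0.001,0,0,0,0,-0.002,0,0,0,0,-0.003,0,0,0,0,-0.003,0,0]}}

```text
time_s: 17.55
position: [0.5293, 0.2316, 0.0585]
tcp_rot: [[0.859, 0.0, 0.512], [-0.512, 0.0, 0.859], [0.0, -1.0, 0.0]]
contact_force: [-0.2, -0.1, -3.1]
opening: 0.0269
```

Call:
{"api": "arm_command", "payload": {"commands": [0,0,-0.001,0,0,0,0,-0.0015,0,0,0,0,-0.0015,0,0]}}

```text
time_s: 17.85
position: [0.5295, 0.2317, 0.0574]
tcp_rot: [[0.859, 0.001, 0.512], [-0.512, 0.0, 0.859], [0.0, -1.0, 0.001]]
contact_force: [-0.5, 0.5, 3.3]
opening: 0.0268
```

Call:
{"api": "arm_command", "payload": {"commands": [0,0,-0.001,0,0,0,0,-0.001,0,0]}}

```text
time_s: 18.05
position: [0.5297, 0.2319, 0.0573]
tcp_rot: [[0.859, 0.002, 0.512], [-0.512, 0.001, 0.859], [0.001, -1.0, 0.002]]
contact_force: [-3.1, 0.4, 9.7]
opening: 0.0269
```

Call:
{"api": "arm_command", "payload": {"commands": [0,0,0.001,0,0,0,0,0.001,0,0.5,0,0,0.001,0,1,0,0,0.001,0,1,0,0,0.001,0,1,0,0,0.001,0,1,0,0,0.03,0,1,0,0,0.07,0,1,0,0,0.11,0,1,0,0,0.15,0,1,0,0,0.15,0,1]}}

```text
time_s: 19.15
position: [0.5309, 0.2322, 0.2119]
tcp_rot: [[0.859, 0.008, 0.512], [-0.512, 0.003, 0.859], [0.005, -1.0, 0.007]]
contact_force: [1.0, -0.2, 0.8]
opening: 0.0856
```

```bash
python3 -c "
from h import *
print(arm.state()['position']);snap('scene','s9')"
```

```text
[0.53086942 0.23224145 0.21188534]
```

View pics/s9.png

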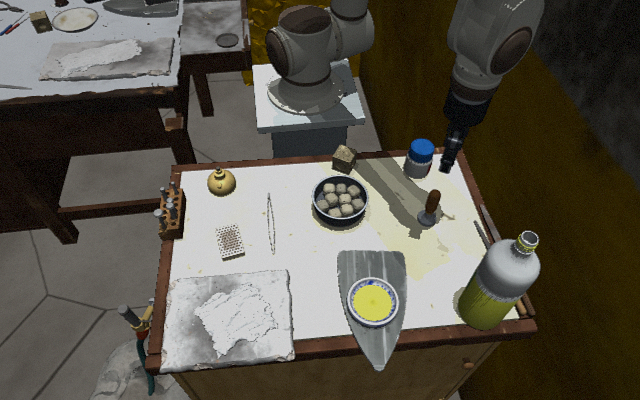

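Call:
{"api": "arm_command", "payload": {"commands": [0.005,-0.475,0,-49.5,1,0.005,-0.475,0,-49.5,1,0.005,-0.475,0,-49.5,1,0.005,-0.475,0,-49.5,1,0.005,-0.475,0,-49.5,1,0.005,-0.475,0,-49.5,1,0.005,-0.475,0,-49.5,1,0.005,-0.475,0,-49.5,1,0.005,-0.475,0,-49.5,1,0.005,-0.475,0,-49.5,1,0.005,-0.475,0,-49.5,1,0.005,-0.475,0,-49.5,1]}}

```text
time_s: 20.4
position: [0.5338, -0.2435, 0.2043]
tcp_rot: [[0.167, -0.002, 0.986], [-0.986, 0.001, 0.167], [-0.001, -1.0, -0.002]]
contact_force: [-0.1, -0.5, -0.2]
opening: 0.0852
```

```bash
python3 -c "
from h import *
print(arm.state()['position']);c=snap('wrist','w10'); u,v=map(int,proj('w10',(.535,-.243,.016)));print(u,v)
b=c[max(0,v-70):v+70,max(0,u-70):u+70]; print(max(0,u-70),max(0,v-70)); cv2.imwrite('pics/w10c.png',cv2.resize(b,None,fx=4,fy=4,interpolation=2))"
```

```text
[ 0.53375015 -0.24353852  0.20429073]
318 175
248 105
```

View pics/w10.png

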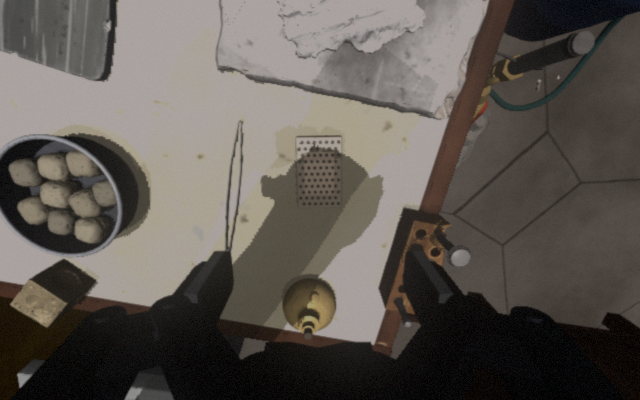

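View pics/w10c.png

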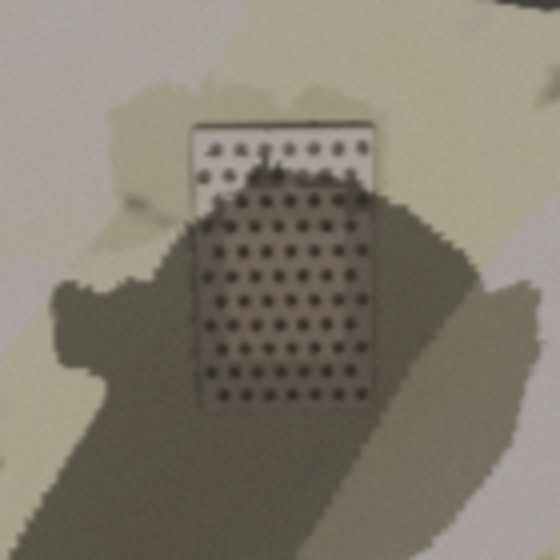

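```bash
python3 -c "
from h import *
print(pl('w10',319.25,171,.016))"
```

```text
[ 0.54063847 -0.2431197   0.016     ]
```

Call:
{"api": "arm_command", "payload": {"commands": [0.003,0,-0.05,0,1,0.003,0,-0.1,0,1,0.003,0,-0.15,0,1,0.003,0,-0.18,0,1,0.003,0,-0.195,0,1,0.003,0,-0.203,0,1,0.003,0,-0.205,0,1,0.003,0,-0.205,0,1]}}

```text
time_s: 21.25
position: [0.5382, -0.2436, 0.0023]
tcp_rot: [[0.169, 0.002, 0.986], [-0.986, -0.001, 0.169], [0.001, -1.0, 0.002]]
contact_force: [0.7, 0.3, 0.0]
opening: 0.0851
```

Call:
{"api": "arm_command", "payload": {"commands": [0,0,-0.003,0,1,0,0,-0.003,0,0.7,0,0,-0.003,0,0.5,0,0,-0.003,0,0.5,0,0,-0.003,0,0,0,0,-0.003,0,0,0,0,-0.003,0,0]}}

```text
time_s: 21.95
position: [0.5377, -0.2437, -0.0014]
tcp_rot: [[0.168, 0.001, 0.986], [-0.986, -0.001, 0.168], [0.001, -1.0, 0.001]]
contact_force: [-0.9, 0.1, 7.1]
opening: 0.0504
```

Call:
{"api": "arm_command", "payload": {"commands": [0,0,0.01,0,0,0,0,0.03,0,0,0,0,0.06,0,0,0,0,0.1,0,0,0,0,0.12,0,0,0,0,0.12,0,0]}}

```text
time_s: 22.55
position: [0.5386, -0.2441, 0.1218]
tcp_rot: [[0.168, 0.005, 0.986], [-0.986, -0.002, 0.168], [0.003, -1.0, 0.005]]
contact_force: [1.0, -0.3, -1.3]
opening: 0.0504
```

```bash
python3 -c "
from h import *
print(arm.state()['position'],arm.state()['opening']);c=snap('scene','s11');cv2.imwrite('pics/s11c.png',cv2.resize(c[130:280,150:300],None,fx=4,fy=4,interpolation=2)); snap('wrist','w11')"
```

```text
[ 0.53864763 -0.24405083  0.12184195] 0.05041453870204432
```

View pics/s11c.png

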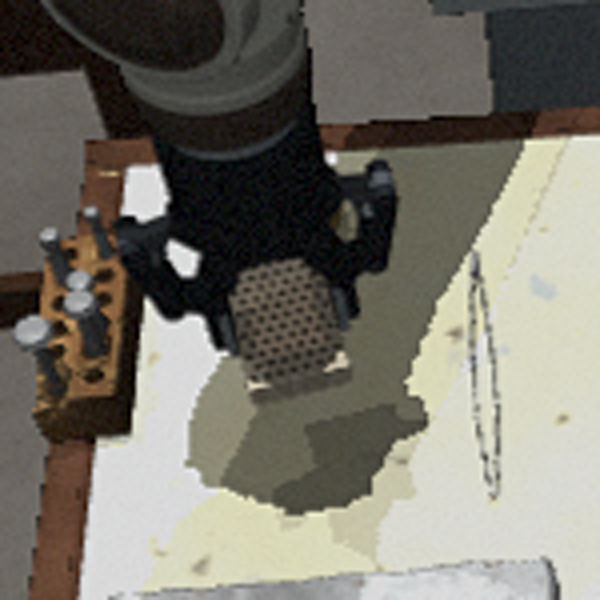

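View pics/w11.png

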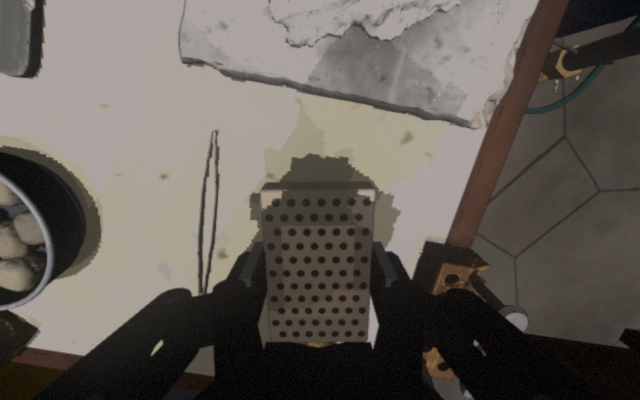

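Run:
```python
from h import *
c=cv2.imread('pics/w11.png'); cv2.imwrite('pics/w11c.png',np.clip(cv2.resize(c[170:360,230:410],None,fx=4,fy=3.15,interpolation=2)*1.0,0,255).astype(np.uint8))
p=np.array([.5386,-.2441]); a=np.array([.986,.168]); b=np.array([-.168,.986])
for z in (.1218+.0174,.1218+.0014):
  print([tuple(np.round(proj('w11',[*(p+i*.042*a+j*.026*b),z]),0)) for i,j in ((1,1),(1,-1),(-1,1),(-1,-1))])
```

```text
[(np.float64(261.0), np.float64(189.0)), (np.float64(380.0), np.float64(189.0)), (np.float64(270.0), np.float64(345.0)), (np.float64(370.0), np.float64(345.0))]
[(np.float64(267.0), np.float64(180.0)), (np.float64(373.0), np.float64(180.0)), (np.float64(274.0), np.float64(323.0)), (np.float64(365.0), np.float64(323.0))]
```

View pics/w11c.png

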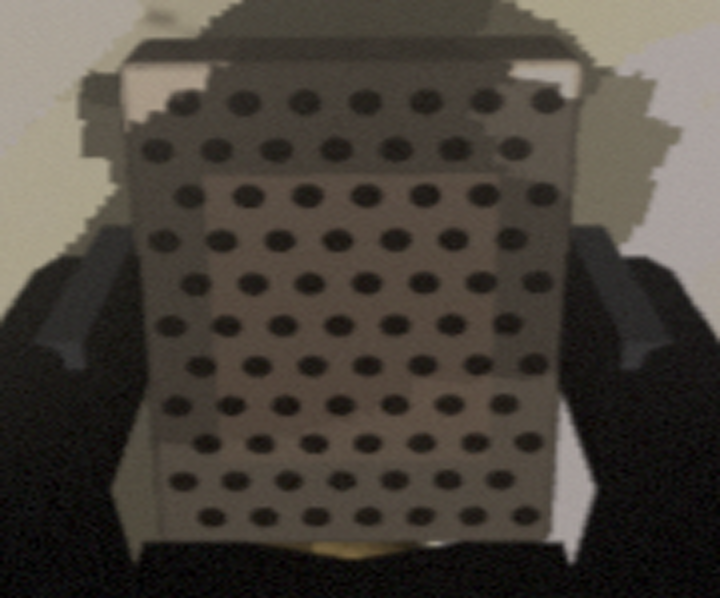

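Call:
{"api": "arm_command", "payload": {"commands": [-0.008,0.034,0.01,0,0,-0.019,0.077,0.01,0,0,-0.03,0.12,0.01,0,0,-0.041,0.165,0.01,0,0,-0.052,0.21,0.01,0,0,-0.061,0.25,0.01,0,0,-0.066,0.2695,0.01,0,0,-0.066,0.2695,0,0,0,-0.066,0.2695,-0.02,0,0,-0.066,0.2695,-0.04,0,0,-0.066,0.2695,-0.05,0,0,-0.066,0.2695,-0.05,0,0]}}

```text
time_s: 23.85
position: [0.4699, 0.0255, 0.0654]
tcp_rot: [[0.168, -0.004, 0.986], [-0.986, -0.0, 0.168], [-0.0, -1.0, -0.004]]
contact_force: [-0.3, 0.8, -0.4]
opening: 0.0501
```

```bash
python3 -c "
from h import *
print(arm.state()['position']);c=snap('scene','s12');cv2.imwrite('pics/s12c.png',cv2.resize(c[130:240,280:400],None,fx=5,fy=5,interpolation=2)); snap('wrist','w12')"
```

```text
[0.46985677 0.02550312 0.06539455]
```

View pics/s12c.png

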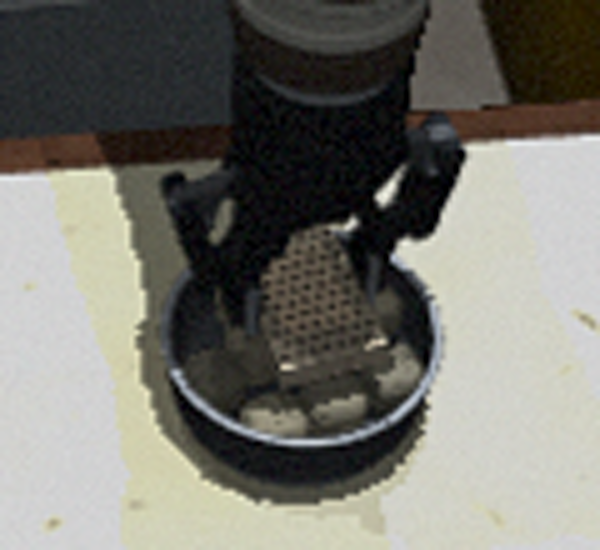

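View pics/w12.png

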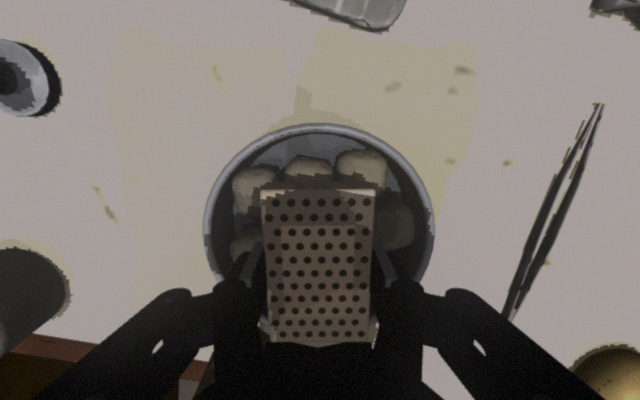

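Run:
```python
from h import *
print(pl('w12',320,124,.052),pl('w12',205,235,.052),pl('w12',434,235,.052))
print('tile far edge',pl('w12',318.5,190,.0654+.0174))
S=lambda x,y:(280+x/5,130+y/5)
print('pan scene',pl('s12',*S(302,341),.054), 'left/right',pl('s12',*S(163,335),.052),pl('s12',*S(441,335),.052),'front',pl('s12',*S(302,443),.054))
print('tile corners sc',pl('s12',*S(276,364),.0828),pl('s12',*S(388,343),.0828),pl('s12',*S(305,228),.0828))
```

```text
[0.53797592 0.03655222 0.052     ] [0.46452103 0.092183   0.052     ] [ 0.4870704  -0.03994787  0.052     ]
tile far edge [0.5111048  0.03280202 0.0828    ]
pan scene [0.47822076 0.02203212 0.054     ] left/right [ 0.46433536 -0.0428845   0.052     ] [0.48191714 0.08900568 0.052     ] front [0.53676998 0.01188548 0.054     ]
tile corners sc [0.51160472 0.00275158 0.0828    ] [0.50645309 0.05580345 0.0828    ] [0.43273125 0.02991377 0.0828    ]
```

Call:
{"api": "arm_command", "payload": {"commands": [0.002,0,-0.005,0,0,0.002,0,-0.009,0,0,0.002,0,-0.012,0,0,0.002,0,-0.012,0,0]}}

```text
time_s: 24.35
position: [0.473, 0.026, 0.0554]
tcp_rot: [[0.168, -0.001, 0.986], [-0.986, -0.0, 0.168], [-0.0, -1.0, -0.001]]
contact_force: [0.2, 0.5, -0.3]
opening: 0.0505
```

Call:
{"api": "arm_command", "payload": {"commands": [0,0,-0.001,0,0,0,0,-0.002,0,0,0,0,-0.002,0,0]}}

```text
time_s: 24.65
position: [0.4732, 0.0261, 0.0537]
tcp_rot: [[0.168, -0.0, 0.986], [-0.986, 0.0, 0.168], [-0.0, -1.0, -0.0]]
contact_force: [0.4, -0.1, -0.6]
opening: 0.0508
```

Call:
{"api": "arm_command", "payload": {"commands": [0,0,-0.001,0,0,0,0,-0.001,0,0]}}

```text
time_s: 24.85
position: [0.4732, 0.0261, 0.0527]
tcp_rot: [[0.168, -0.0, 0.986], [-0.986, 0.0, 0.168], [-0.0, -1.0, -0.0]]
contact_force: [0.3, -0.3, -1.3]
opening: 0.0505
```

Call:
{"api": "arm_command", "payload": {"commands": [0,0,-0.001,0,0,0,0,-0.0015,0,0,0,0,-0.0015,0,0]}}

```text
time_s: 25.15
position: [0.4732, 0.0261, 0.0512]
tcp_rot: [[0.168, -0.0, 0.986], [-0.986, 0.0, 0.168], [-0.0, -1.0, -0.0]]
contact_force: [1.2, -0.4, -1.4]
opening: 0.0507
```

Call:
{"api": "arm_command", "payload": {"commands": [0,0,-0.001,0,0,0,0,-0.0015,0,0,0,0,-0.0015,0,0]}}

```text
time_s: 25.45
position: [0.4732, 0.0261, 0.0497]
tcp_rot: [[0.168, -0.0, 0.986], [-0.986, 0.0, 0.168], [-0.0, -1.0, -0.0]]
contact_force: [0.6, 0.8, -1.5]
opening: 0.0506
```

Call:
{"api": "arm_command", "payload": {"commands": [0,0,-0.001,0,0,0,0,-0.001,0,0,0,0,-0.001,0,0]}}

```text
time_s: 25.75
position: [0.4732, 0.0261, 0.0488]
tcp_rot: [[0.168, -0.0, 0.986], [-0.986, -0.0, 0.168], [-0.0, -1.0, -0.0]]
contact_force: [-0.5, -0.3, -1.5]
opening: 0.0506
```

Call:
{"api": "arm_command", "payload": {"commands": [0,0,-0.001,0,0,0,0,-0.001,0,0]}}

```text
time_s: 25.95
position: [0.4732, 0.0261, 0.0477]
tcp_rot: [[0.168, -0.0, 0.986], [-0.986, -0.0, 0.168], [-0.0, -1.0, -0.0]]
contact_force: [-0.2, -0.2, -0.9]
opening: 0.0507
```

Call:
{"api": "arm_command", "payload": {"commands": [0,0,-0.001,0,0,0,0,-0.001,0,0]}}

```text
time_s: 26.15
position: [0.4733, 0.0261, 0.0468]
tcp_rot: [[0.168, 0.0, 0.986], [-0.986, 0.0, 0.168], [-0.0, -1.0, 0.0]]
contact_force: [0.7, 0.2, 0.2]
opening: 0.0508
```

Call:
{"api": "arm_command", "payload": {"commands": [0,0,-0.001,0,0,0,0,-0.001,0,0]}}

```text
time_s: 26.35
position: [0.4737, 0.0261, 0.0464]
tcp_rot: [[0.168, 0.001, 0.986], [-0.986, 0.0, 0.168], [0.0, -1.0, 0.001]]
contact_force: [-0.2, -0.1, 4.1]
opening: 0.0504
```

Call:
{"api": "arm_command", "payload": {"commands": [0,0,-0.0005,0,0,0,0,-0.0005,0,0.62,0,0,-0.0005,0,0.68,0,0,-0.0005,0,0.76,0,0,-0.0005,0,0.76,0,0,0.01,0,0.76,0,0,0.03,0,0.76,0,0,0.06,0,0.76,0,0,0.1,0,0.8,0,0,0.15,0,1,0,0,0.15,0,1]}}

```text
time_s: 27.45
position: [0.4753, 0.0262, 0.2032]
tcp_rot: [[0.168, 0.01, 0.986], [-0.986, 0.001, 0.168], [0.001, -1.0, 0.01]]
contact_force: [-0.5, 0.1, -0.3]
opening: 0.0852
```

```bash
python3 -c "
from h import *
s=arm.state();print(s['position'],s['opening']);c=snap('scene','s13');cv2.imwrite('pics/s13c.png',cv2.resize(c[130:240,290:400],None,fx=5,fy=5,interpolation=2)); snap('wrist','w13')"
```

```text
[0.47533248 0.02616286 0.20316352] 0.08515027383345444
```

View pics/s13c.png

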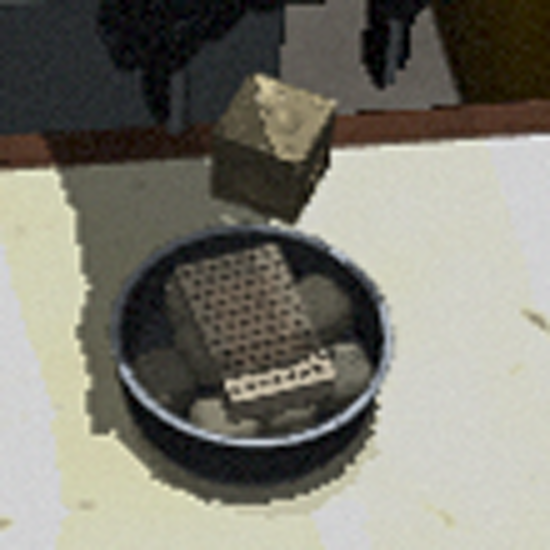

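View pics/w13.png

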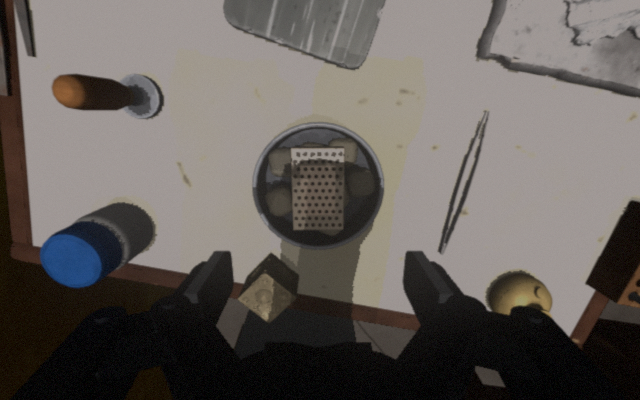

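Call:
{"api": "arm_command", "payload": {"commands": [-0.04,-0.04,0.03,0,1,-0.06,-0.09,0.05,0,1,-0.06,-0.14,0.05,0,1,-0.06,-0.19,0.05,0,1,-0.06,-0.24,0.05,0,1,-0.06,-0.26,0.05,0,1,-0.06,-0.26,0.05,0,1]}}

```text
time_s: 28.25
position: [0.4123, -0.2373, 0.2438]
tcp_rot: [[0.164, -0.003, 0.986], [-0.986, 0.001, 0.164], [-0.001, -1.0, -0.003]]
contact_force: [-0.5, 0.3, -0.7]
opening: 0.0853
```

```bash
python3 -c "
from h import *
c=snap('scene','s14');d=snap('top','t14')
im=np.hstack([cv2.resize(c[150:230,305:375],(385,440),interpolation=2),cv2.resize(d[150:230,268:338],(385,440),interpolation=2)]);cv2.imwrite('pics/l14.png',im); w=snap('wrist','w14')"
```

```text
(no output)
```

View pics/l14.png

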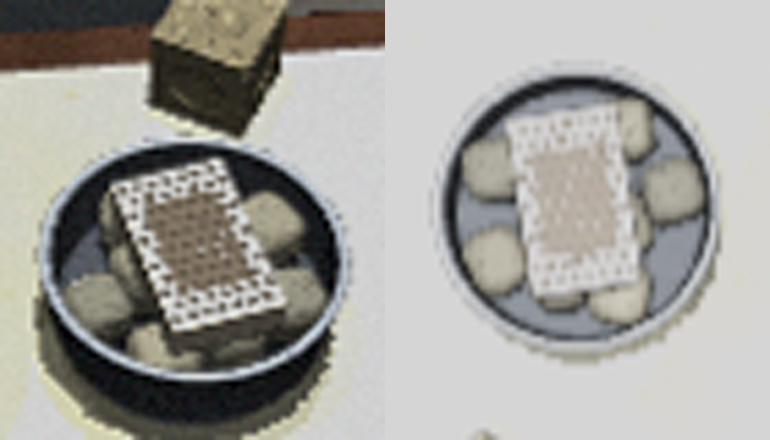

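View pics/s14.png

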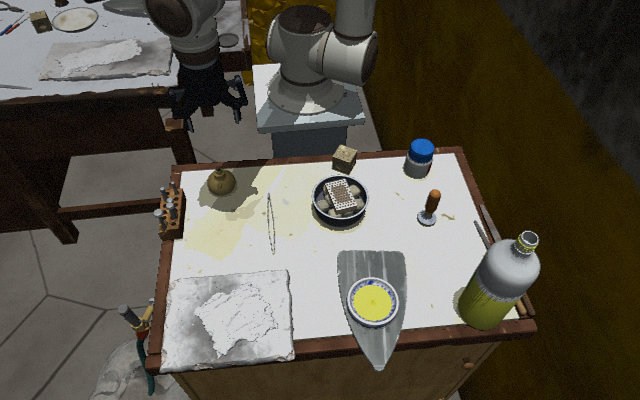

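Run:
```python
from h import *
S=lambda x,y:(305+x/5.5,150+y/5.5);T=lambda x,y:(268+(x-385)/5.5,150+y/5.5)
P=[]
for n,a,b in [('near-right',(110,187),(638,283)),('near-left',(222,157),(535,295)),('far-left',(285,300),(507,120)),('far-right',(172,332),(615,102))]:
    p=tri(('s14',*S(*a)),('t14',*T(*b)));P.append(p);print(n,p.round(4))
print('mean',np.mean(P,0), 'pan',pl('t14',*T(577,208),.054))
n=np.linalg.svd(P-np.mean(P,0))[2][2];print('tilt deg',np.degrees(np.arccos(abs(n[2]))))
s=arm.state();print(s['time_s'],np.abs(s['joint_vel']).max())
```

```text
near-right [ 0.4344 -0.0067  0.0592]
near-left [0.4277 0.0426 0.0641]
far-left [0.5091 0.0565 0.0636]
far-right [0.5188 0.0063 0.0627]
mean [0.47250914 0.02463835 0.0624109 ] pan [0.46963552 0.02462672 0.054     ]
tilt deg 3.4078149355528646
28.4 0.024582856432374265
```

Call:
{"api": "arm_command", "payload": {"commands": [0.008,0.05,0,0,1,0.008,0.1,-0.03,0,1,0.008,0.15,-0.06,0,1,0.008,0.2,-0.09,0,1,0.008,0.217,-0.094,0,1,0.008,0.217,-0.094,0,1,0.008,0.217,-0.094,0,1]}}

```text
time_s: 29.1
position: [0.4206, -0.0152, 0.1517]
tcp_rot: [[0.172, -0.0, 0.985], [-0.985, -0.0, 0.172], [0.0, -1.0, -0.0]]
contact_force: [0.6, -0.4, 1.0]
opening: 0.0853
```

```bash
python3 -c "
from h import *
snap('wrist','w15')"
```

Call:
{"api": "arm_command", "payload": {"commands": [0,0.05,0,0,1,0,0.09,0,0,1,0,0.09,0,0,1,0,0.09,0,0,1]}}

```text
time_s: 29.55
position: [0.4217, 0.0719, 0.1524]
tcp_rot: [[0.169, 0.001, 0.986], [-0.986, 0.0, 0.169], [-0.0, -1.0, 0.001]]
contact_force: [-0.3, -1.2, -0.0]
opening: 0.0853
```

```bash
python3 -c "
from h import *
snap('wrist','w16')
a=cv2.imread('pics/w15.png');b=cv2.imread('pics/w16.png')
print([proj(n,(.4725,.0255,.064)) for n in ('w15','w16')])
cv2.imwrite('pics/l16.png',np.clip(np.vstack([a[:300],b[:300]])*1.0,0,255).astype(np.uint8))"
```

```text
[(np.float64(278.09146384785765), np.float64(132.66062565435647)), (np.float64(387.608076512532), np.float64(153.40472096406566))]
```

View pics/l16.png

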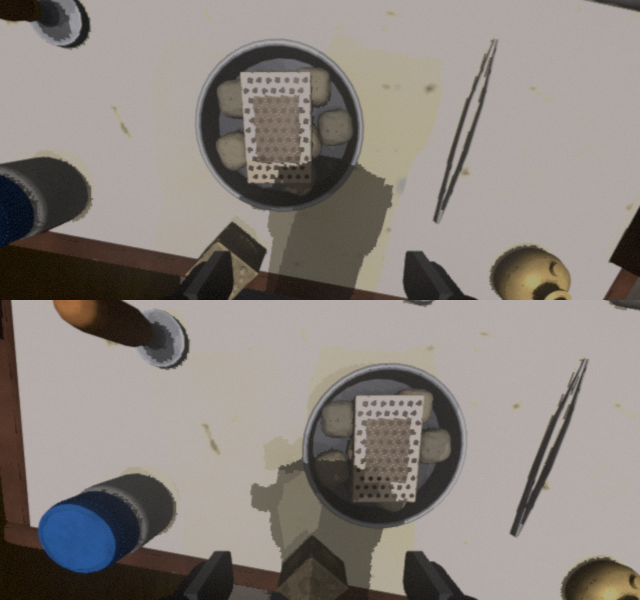

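Run:
```python
import cv2,numpy as np
a=cv2.imread('pics/w15.png');b=cv2.imread('pics/w16.png')
im=np.hstack([cv2.resize(a[60:195,230:325],None,fx=4.2,fy=4.2,interpolation=2),cv2.resize(b[85:220,343:438],None,fx=4.2,fy=4.2,interpolation=2)])
print(im.shape);cv2.imwrite('pics/l17.png',im)
```

```text
(567, 798, 3)
```

View pics/l17.png

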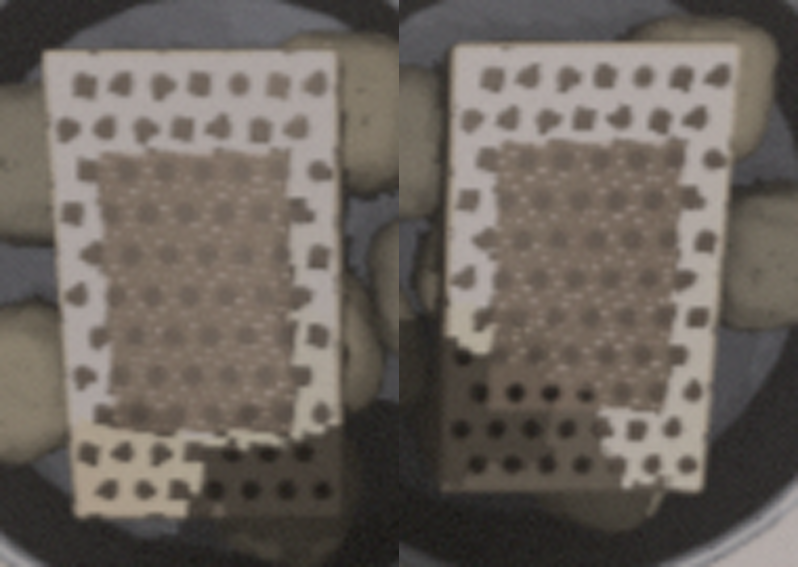

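Run:
```python
from h import *
A=lambda x,y:('w15',230+x/4.2-.5,60+y/4.2-.5);B=lambda x,y:('w16',343+(x-399)/4.2-.5,85+y/4.2-.5)
P=[]
for a,b in [((43,50),(450,43)),((337,52),(739,45)),((75,516),(443,490)),((342,516),(704,490)),((85,86),(492,78)),((315,84),(718,76)),((105,489),(478,465)),((321,489),(687,464))]:
    p=tri(A(*a),B(*b));P.append(p);print(p.round(4))
P=np.array(P)
n=np.linalg.svd(P-P.mean(0))[2][2];print('tilt deg',np.degrees(np.arccos(abs(n[2]))),P[:4].mean(0))
```

```text
[0.511  0.0597 0.0603]
[0.5195 0.0087 0.0616]
[0.4295 0.0445 0.0651]
[ 0.4383 -0.0059  0.0651]
[0.5064 0.0513 0.0626]
[0.5136 0.0116 0.0634]
[0.4361 0.0392 0.0666]
[ 0.4429 -0.0011  0.0655]
tilt deg 2.706052672032423 [0.47457143 0.02676011 0.06304263]
```

Call:
{"api": "arm_command", "payload": {"commands": [0,0,0.04,0,1,0,0,0.08,0,1,0,0,0.08,0,1,0,0,0.08,0,1]}}

```text
time_s: 30.0
position: [0.4221, 0.0709, 0.2327]
tcp_rot: [[0.166, 0.002, 0.986], [-0.986, 0.001, 0.166], [-0.0, -1.0, 0.002]]
contact_force: [0.2, -0.2, -1.2]
opening: 0.0855
```

```bash
python3 -c "
from h import *
print(arm.close_job())"
```

```text
the job is handed in; nothing more can be done
None
```

I pressed the three riding lumps down with the tamper, stood it upright on the bench at its old spot, set the tile on the bed in the middle of the pan, and handed the job in at 30 s.

- **Bed:** after the presses, all nine lumps triangulated to within about 3 mm of one height. Two later tamping checks, with the foot about 29 to 30 mm above the floor, met little resistance. The largest press force I read was about 11 N, at the end of a move; forces between readings were not seen.
- **Tile:** it touched down at about 4 N, roughly 30 mm above the floor, before I opened the gripper. It sits centred to about 3 mm and inside the rim in all views.
- **Level (checks disagreed):** the scene and top cameras gave a tilt of about 3.4°. Two close wrist views gave about 2.7° with a different end low. I took that as measurement noise, so I can't confirm level to better than about 3°.
- **Bystanders:** the last scene view shows the tamper upright and the jar, lamp and punch block where they were.

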